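# Fit the sample-tube block into the dry-block heater and hold it home for the clamp screw

### The arm

A 6-joint arm with a two-finger parallel gripper is mounted at the origin on a cart in front of the work surface, level with it; the furniture and walls round the work are solid. World frame = base frame: x ahead of the robot, y to its left, z up, the work surface at z = 0. Lengths are in m, angles in rad, forces in N, time in s.
With the tool pointing down it reaches from about 0.275 to 0.75 m from the base axis. Payload 10.2 kg.
Tool frame: the origin (TCP) lies midway between the tips of the shut fingers; the grasp point (between the pads) lies 19 mm behind it (manip.grip_depth is the distance from the TCP to the grasp point, in m); y points along the fingers, x is the direction in which the jaws open and shut, and the axes are right-handed (so a half turn about y gives the same grasp; the last joint's range is limited). The gripper opens to 88 mm and grips with 3 to 60 N. Pads are 18 mm wide; open, the fingers measure 123 mm over their backs; the gripper's body (75 mm by 187 mm) begins 45 mm behind the grasp point.
Start: joints at [-1.379, 0.313, 1.498, -0, 1.331, -0.223], TCP at [0.212, -0.48, 0.216] pointing down, gripper open.
Joint ranges: [-2.94, 2.94], [-0.97, 2.17], [0.19, 2.56], [-1.23, 4.37], [0.02, 3.11], [-2.88, 2.88]. Speed limits (rad/s): [2.39, 2.39, 3.01, 3.14, 3.14, 3.14].

### API

Orientations are given as a rotation vector (axis times angle).
In Python, from cell import manip gives the robot as it stands.
- The arm moves only by the tool servo_tool, never from a script. Its argument "plan" is a list of rows, each a list of 2 entries, a list of its own where there are three numbers: the shift along the tool's x, y, z in units of 50 cm (1.0 is 50 cm), then the turn, a rotation vector about the tool's x, y, z in units of 60 degrees (1.0 is 60 degrees). A call has 1 to 8 rows; each row is the pose to reach, as a shift and turn from the pose commanded when the call began, along the tool's axes at that moment; what a row does not reach only later rows make up. A row lasts 1/12 s, in which the tool goes at most 41.7 mm and 7.16 degrees, less where a joint would pass 70% of its speed; a pose out of reach is approached as far as the arm can. A call with a number of a shift or a turn outside -1 to 1 is refused whole. A call with a gripper value outside its range is refused whole. "gripper" is the closure, from 0 (fully open) to 1 (shut), set as the call begins (left out, the last holds). The fingers move at their own pace and stop on an object; "squeeze" is the grip in N (left out, the last holds). Time passes only in rows, so rows that repeat a pose let the fingers close. It gives the time, the measured TCP pose, the force and the opening at its end, in the units of the state.
- manip.state(): the state, without advancing time (a new reading comes with each control period).
- manip.read_camera(name): name is "side" or "top" or "wrist"; returns the picture (384x512x3 uint8, red, green, blue); there is no depth.
- manip.calibration(name): a dict with "intrinsics" (3x3 intrinsics, pixels), "world_from_camera" (4x4, takes a point from camera to world coordinates). Camera axes: x right, y up, looking along -z (the intrinsics and any distortion apply to the point x, -y, -z); pixel columns grow to the right and rows downward; lengths in m; the calibration is good to about 2 mm. A picture is of the moment at which its call begins: read the wrist's pose just before it. calibration takes no time and is no camera call; for the wrist camera it gives the pose at the moment of the call.
- manip.hand_in(): hands the job in, once; it reports no verdict.
The state is a dict: "clock": time; "joints": joint angles; "qd": joint speeds; "tau": joint torques, N m; "tcp_pos": TCP position; "eef_rot": TCP orientation; "ft_force": force on the tool from outside, world axes, zero at the start; "ft_torque": the same for the moment, N m; "width": opening from 0.0 (shut) to 1.0 (fully open).
Only numpy, scipy, OpenCV 4.12 (cv2) and the standard library are available. Lean on these libraries where they do the work, as an engineer would, in place of code of your own. Each camera call takes 0.05 s, during which the arm holds its last target.

### The job

Take the taller aluminium tube block, the one with six wide wells, by its handle and slide it back along the heater's bay, tongue first under the keeper lip, until it drops onto the locating pin hidden beneath it; then press it down fully home against the sprung contact plate without forcing it. Finish while still holding it pressed home, because a colleague will then tighten the clamp screw: do not let go. Leave everything else on the table where it is.

Things in the scene. Friction and masses are not known exactly. Their poses are not given: they have to be found in the camera images.
- tube_block: the wanted tube block, loose, plain aluminium, about 0.5 kg: 96 mm along its x, 76 mm along its y, 50 mm tall, with six wells 17.5 mm wide in its top, in two rows of three. A tongue sticks out of its +x face at the bottom; a handle bar stands over the middle. Underside flat but for the socket. Origin at the centre of the underside, z up; it stands upright on the table
- tube_block_handle (a point): centre of the wanted block's black handle bar: 78 mm above the middle of its underside, axes as the block's. The bar is 74 mm long along y, 14 mm wide in x and 14 mm high, on two posts near its ends; its underside is 21 mm above the block's top face
- tube_block_tongue (a point): middle of the end of the wanted block's tongue, 62 mm ahead (+x) of the block's origin and 3 mm above its underside, axes as the block's; the tongue is 50 mm wide, 6 mm thick, flush with the underside, and sticks out 14 mm
- tube_block_socket (a point): mouth of the round socket in the wanted block's underside, hidden from above, at the block's origin: 12.4 mm wide, 16 mm deep; the heater's pin goes in here
- heater: the dry-block heater, a white bench unit fixed to the table, 210 mm along x, 170 mm along y, origin at the centre of its underside. A block is slid in towards its +x; the -x end is the open front. The bay is on its left (+y) part, with its floor 42 mm above the table; on the right is a console, at most 80 mm above the table. A clamp thumbscrew sticks out of the left wall
- heater_seat (a point): centre of the seat, where a seated block has its origin: on the bay floor, on the axis of the locating pin, axes as the heater's. Guide walls 22 mm high run along x at both sides, 81 mm apart inside (2.5 mm clearance to the block each side), from 50 mm before (-x of) this point to the back, with flared ends at 50 to 75 mm before it
- pin_tip (a point): top of the fixed steel locating pin, 12 mm above the bay floor, over the seat; 10 mm wide, tapering over its top 4 mm to 4.4 mm. It goes out of sight as the block comes over it: the block slides in with its underside just above or resting on this tip, then drops down over it
- keeper_lip (a point): middle of the lower front edge of the keeper lip that overhangs the back of the bay, axes as the heater's: 52 mm behind (+x of) the pin axis, 22 mm above the bay floor; the lip is 6 mm thick and the slot under it 20 mm deep. A seated block has its tongue 10 mm under it; with 6 mm tongue the block's underside can be at most 16 mm above the floor there
- contact_plate (a joint): the sprung flat contact plate (70 x 58 mm, with a hole for the pin) in the bay floor: 0 = up, 5 mm above the floor; 0.005 = pressed level with the floor, where the block stands on the floor. It pushes up with 8 N at the top, 16 N when level: more than the block's weight (about 5 N), so the robot adds some 10 to 12 N, and the block rises if let go
- microtube_block: the other tube block: same 96 x 76 mm foot, tongue and handle, but only 36 mm tall (71 mm with the handle) and drilled with twenty small 10.5 mm wells; not wanted; origin at the centre of its underside
- tally: round grey hand tally counter, 72 x 50 x 19 mm, origin at the centre of its underside
- beaker: small glass beaker, 44 mm across, 55 mm tall, origin at the centre of its underside
- tissue: flat booklet of lens tissue, 58 x 85 x 12 mm, origin at the centre of its underside
- slide_pack: card box of slides, 28 x 80 x 27 mm, origin at the centre of its underside
- dish: lidded petri dish, 62 mm across, 16 mm tall, origin at the centre of its underside
- forceps: steel forceps lying flat, 123 mm long, 9 mm high, origin at the centre of its underside

How it is judged:
On the way:
1. the block is in the heater's bay with its tongue under the keeper lip (x of tube_block_tongue in the frame of heater_seat above 0.054 m and z of tube_block_tongue in the frame of heater_seat below 0.021 m and y of tube_block_tongue in the frame of heater_seat between -0.008 and 0.008 m), for 0.1 s.
At the end, for the whole second after the job is handed in: the wanted block sits on the pin (within 3 mm, tongue under the lip, in line with the bay within 0.07 rad, level within 0.035 rad), its underside within 1.5 mm of the bay floor and the contact plate pressed at least 3.5 of its 5 mm, at rest, with the fingers still on the block (over 2 N) (horizontal distance between tube_block and heater_seat below 0.003 m and z of tube_block in the frame of heater_seat below 0.0015 m and x of tube_block_tongue in the frame of heater_seat above 0.056 m and angle between the x axis of tube_block and the x axis of heater, either way round below 0.07 rad and angle between tube_block's own z axis and vertical below 0.035 rad and value of joint contact_plate above 0.0035 m and contact force between the fingers and tube_block above 2 N and linear speed of tube_block below 0.01 m/s); the arm keeps its last pose, push and grip.
It fails at once if another thing on the table is moved (more than 15 mm) (distance of any of microtube_block, tally, beaker, tissue, slide_pack, dish, forceps from where it was at the start of the episode above 0.015 m).
It fails at once if the block is forced: more than 60 N between it and the heater (contact force between tube_block and heater above 60 N).
It also fails if it takes over 42 s, if anything falls off the work surface, if the arm or the gripper's body presses on something with over 40 N, if the wrist force passes 120 N, or if a joint passes its speed limit or range.

## Working session

There is one attempt and no reset: what is moved stays moved. The work goes in short steps, Python scripts to look and compute and a tool call to move; the robot and the scene stay as the last step left them, time stands still between calls to the robot, and variables do not carry over. Pictures are saved under pics/ and viewed, and the job is handed in when it is done.

Besides the shell and the picture viewer there is one more tool, called after ">>>" as name(argument=value, ...) on one line, values as JSON. servo_tool: Moves the arm, as the interface text tells. Shifts and turns lie within -1 to 1; 1 stands for 50 cm of shift or 60 degrees of turn. Its arguments: {"type":"object","properties":{"plan":{"type":"array"},"gripper":{"type":"number"},"squeeze":{"type":"number"}},"required":["plan"]}

```bash
ls; mkdir -p pics; python3 - <<'E'
from cell import manip
import cv2
print(manip.state())
for n in ("top","side","wrist"):
    im=manip.read_camera(n); cv2.imwrite(f"pics/{n}0.png",cv2.cvtColor(im,cv2.COLOR_RGB2BGR))
    c=manip.calibration(n); print(n,c)
E
```

```text
pics
{'clock': 0.0, 'joints': array([-1.37939884e+00,  3.13450275e-01,  1.49839668e+00, -1.34810725e-05,
        1.33100186e+00, -2.23362770e-01]), 'qd': array([-0.00056815, -0.00243758, -0.00102482, -0.00115398,  0.00057809,
       -0.0015745 ]), 'tau': array([-1.32550072e-04, -4.02212834e+01, -2.52268499e+01,  6.94025424e-02,
        3.52721452e-02, -1.10460189e-04]), 'tcp_pos': array([ 0.21151199, -0.48022226,  0.21577615]), 'eef_rot': array([-1.37642273,  0.8990969 , -0.89764445]), 'ft_force': array([-0.010005  ,  0.28009605,  0.14964251]), 'ft_torque': array([0.02048115, 0.00314293, 0.02335249]), 'width': 0.99505002044567}
top {'intrinsics': array([[435.887715  ,   0.        , 249.67816429],
       [  0.        , 435.887715  , 192.80006998],
       [  0.        ,   0.        ,   1.        ]]), 'world_from_camera': array([[-0.02163929,  0.9797064 , -0.19926641,  0.23469111],
       [-0.99974517, -0.02248642, -0.00198883,  0.03240728],
       [-0.00642926,  0.19917259,  0.97994334,  1.42409726],
       [ 0.        ,  0.        ,  0.        ,  1.        ]])}
side {'intrinsics': arr
[... 257 characters left out ...]
.83792625,  0.53556618,  0.65728471],
       [ 0.00886361,  0.53931752,  0.84205585,  1.06587299],
       [ 0.        ,  0.        ,  0.        ,  1.        ]])}
wrist {'intrinsics': array([[297.68522451,   0.        , 256.05861859],
       [  0.        , 297.68522451, 187.13275235],
       [  0.        ,   0.        ,   1.        ]]), 'world_from_camera': array([[ 4.01914314e-01,  8.73622862e-01,  2.74313651e-01,
         2.82539986e-01],
       [-9.15677235e-01,  3.83359983e-01,  1.20707598e-01,
        -4.49504356e-01],
       [ 2.92041096e-04, -2.99696877e-01,  9.54034432e-01,
         3.83295595e-01],
       [ 0.00000000e+00,  0.00000000e+00,  0.00000000e+00,
         1.00000000e+00]])}
```

View pics/top0.png

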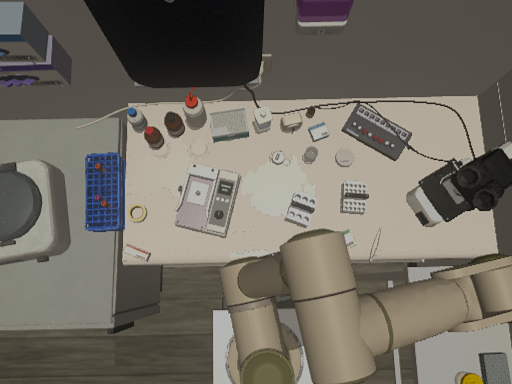

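View pics/side0.png

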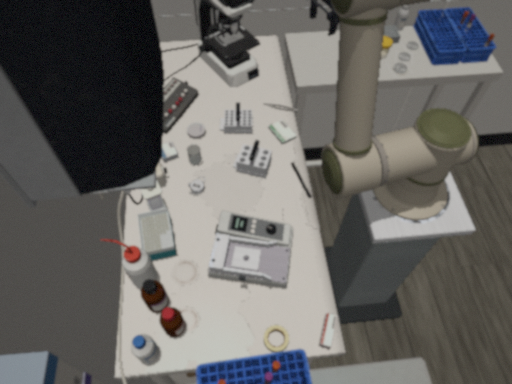

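```bash
python3 - <<'E'
import cv2
for n,(x0,x1,y0,y1) in {"top":(130,330,100,250),"side":(100,420,60,300)}.items():
    im=cv2.imread(f"pics/{n}0.png")[y0:y1,x0:x1]
    f=4 if n=="top" else 2.5
    cv2.imwrite(f"pics/{n}0z.png",cv2.resize(im,None,fx=f,fy=f,interpolation=cv2.INTER_CUBIC))
E
python3 - <<'E'
import cv2
im=cv2.imread("pics/top0.png")
cv2.imwrite("pics/tA.png",cv2.resize(im[155:240,170:260],None,fx=7,fy=7,interpolation=cv2.INTER_CUBIC))
cv2.imwrite("pics/tB.png",cv2.resize(im[170:235,270:370],None,fx=7,fy=7,interpolation=cv2.INTER_CUBIC))
im=cv2.imread("pics/side0.png")
cv2.imwrite("pics/sA.png",cv2.resize(im[200:295,200:300],None,fx=6,fy=6,interpolation=cv2.INTER_CUBIC))
cv2.imwrite("pics/sB.png",cv2.resize(im[95:185,210:300],None,fx=6,fy=6,interpolation=cv2.INTER_CUBIC))
E
```

```text
(no output)
```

View pics/tA.png

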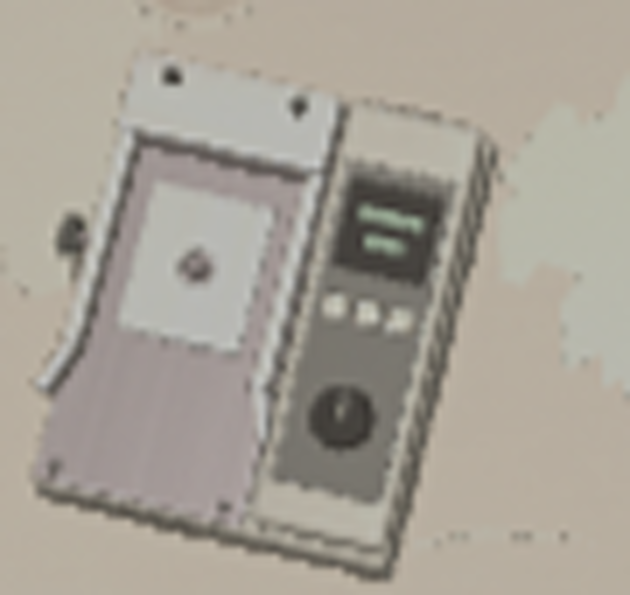

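View pics/tB.png

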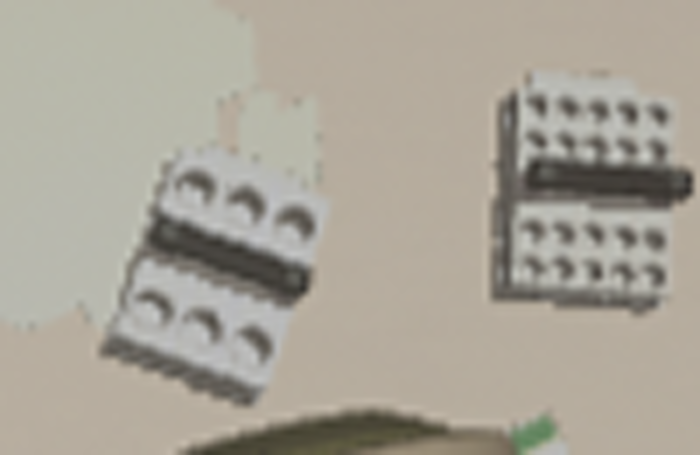

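View pics/sA.png

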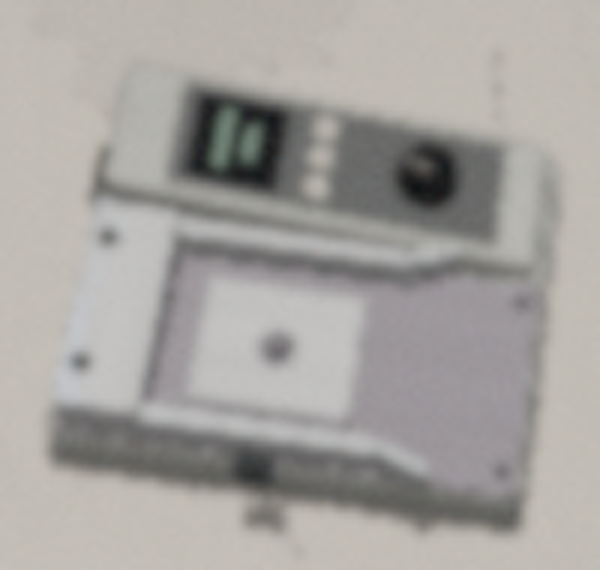

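View pics/sB.png

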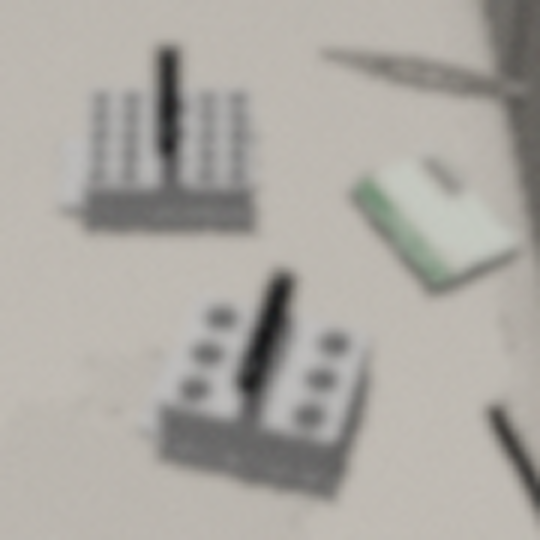

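View pics/wrist0.png

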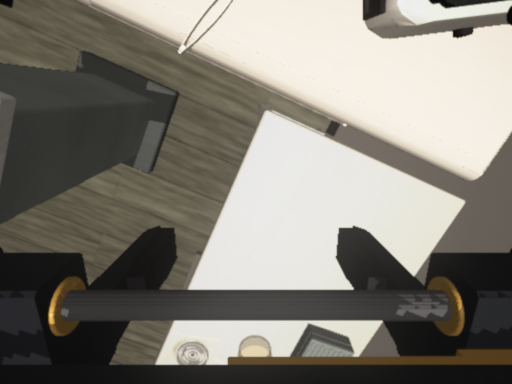

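```bash
cat > h.py <<'E'
import numpy as np, cv2
from cell import manip
from scipy.spatial.transform import Rotation as R
from scipy.optimize import least_squares
def proj(c,P):
    T=c["world_from_camera"];K=c["intrinsics"];p=(np.atleast_2d(P)-T[:3,3])@T[:3,:3]
    u=p*[1,-1,-1]; q=u@K.T; return q[:,:2]/q[:,2:]
def ray(c,uv,z):
    T=c["world_from_camera"];K=c["intrinsics"]
    d=np.linalg.solve(K,[uv[0],uv[1],1.])*[1,-1,-1]; d=T[:3,:3]@d; o=T[:3,3]
    return o+d*(z-o[2])/d[2]
def unz(p,off,f): return (np.array(p,float)+.5)/f-.5+np.array(off)
def tri(cs,uvs):
    f=lambda P:np.concatenate([proj(c,P)[0]-uv for c,uv in zip(cs,uvs)])
    r=least_squares(f,[.4,0,.05]); return r.x,r.fun
def snap(n,name,scale=1,crop=None):
    im=cv2.cvtColor(manip.read_camera(n),cv2.COLOR_RGB2BGR)
    cv2.imwrite(f"pics/{name}_raw.png",im)
    if crop: x0,x1,y0,y1=crop; im=im[y0:y1,x0:x1]
    if scale!=1: im=cv2.resize(im,None,fx=scale,fy=scale,interpolation=cv2.INTER_CUBIC)
    cv2.imwrite(f"pics/{name}.png",im)
E
python3 - <<'E'
from h import *
t=manip.calibration("top"); s=manip.calibration("side")
T=lambda p,o:unz(p,o,7); S=lambda p,o:unz(p,o,6)
oB=(270,170);oA=(170,155);sA=(200,200);sB=(210,95)
wt=[(195,187),(245,205),(295,222),(152,310),(203,328),(254,345)]
ws=[(222,318),(208,354),(194,390),(335,345),(320,380),(309,415)]
Wt=np.array([ray(t,T(p,oB),.05) for p in wt]); Ws=np.array([ray(s,S(p,sB),.05) for p in ws])
for n,W in(("top",Wt),("side",Ws)):
    print(n,"block ctr",W.mean(0).round(4),"spacing",np.linalg.norm(W[1]-W[0]),np.linalg.norm(W[2]-W[1]))
    dx=W[:3].mean(0)-W[3:].mean(0); print(" rows",np.linalg.norm(dx),"yaw",np.degrees(np.arctan2(dx[1],dx[0])))
for i in range(6): pass
print("bar top", ray(t,T((228,255),oB),.08),ray(s,S((267,330),sB),.08))
a,b=ray(t,T((155,230),oB),.085),ray(t,T((300,280),oB),.085);print("bar",np.linalg.norm(a-b),np.degrees(np.arctan2(*(a-b)[[1,0]]))-90)
a,b=ray(s,S((287,275),sB),.085),ray(s,S((248,385),sB),.085);d=b-a;print("bar side",np.linalg.norm(a-b),np.degrees(np.arctan2(d[1],d[0]))-90)
print("pin",ray(t,T((195,265),oA),.054),ray(s,S((277,347),sA),.054),tri([t,s],[T((195,265),oA),S((277,347),sA)]))
Pt=np.array([ray(t,T(p,oA),.047) for p in [(155,182),(273,210),(238,353),(118,325)]])
Ps=np.array([ray(s,S(p,sA),.047) for p in [(190,395),(208,275),(368,295),(352,418)]])
for P in (Pt,Ps):
    print(P.mean(0), [round(float(np.linalg.norm(P[i]-P[i-1])),4) for i in range(4)])
    d=P[0]+P[1]-P[2]-P[3]; e=P[0]+P[3]-P[1]-P[2]
    print(np.degrees(np.arctan2(d[1],d[0])),np.degrees(np.arctan2(e[1],e[0]))-90)
# long edges heater in top view
a,b=ray(t,T((495,140),oA),.08),ray(t,T((390,575),oA),.08);print("console R edge yaw",np.degrees(np.arctan2(*(a-b)[[1,0]])))
a,b=ray(t,T((40,490),oA),.042),ray(t,T((390,575),oA),.0);
st=manip.state();print(R.from_rotvec(st["eef_rot"]).as_matrix().round(3),manip.grip_depth)
E
```

```text
top block ctr [ 0.4622 -0.1294  0.05  ] spacing 0.02420890288333733 0.024000576352662003
 rows 0.060409170918817805 yaw -21.06481397920358
side block ctr [ 0.4615 -0.1295  0.05  ] spacing 0.024534664784225724 0.024058211976733294
 rows 0.05983342946595888 yaw -21.836090013460172
bar top [ 0.46216092 -0.12786627  0.08      ] [ 0.46067667 -0.12906868  0.08      ]
bar 0.06778980753415977 -20.736606564808696
bar side 0.07233610754958128 -21.62444244088715
pin [0.51835957 0.20287613 0.054     ] [0.51799437 0.20456683 0.054     ] (array([0.51826708, 0.20337667, 0.05173307]), array([-0.06830489,  0.17267127, -0.14278882, -0.04899874]))
[0.51878764 0.20327349 0.047     ] [0.0691, 0.0566, 0.0687, 0.057]
-13.818691057264033 -14.72905414538792
[0.51657007 0.20053677 0.047     ] [0.0708, 0.0576, 0.0717, 0.0586]
-14.029155630756083 -12.899611374091819
console R edge yaw -14.21244782203769
[[ 0.403 -0.     0.915]
 [-0.915  0.001  0.403]
 [-0.001 -1.     0.   ]] 0.0187
```

```bash
cat >> h.py <<'E'
def rel(pos,yaw_deg,st=None,cmd=None):
    """shift+turn entries to reach world pos with tool down, tool x at yaw; from commanded pose cmd=(pos,R) or measured"""
    st=st or manip.state()
    p0,R0=(st["tcp_pos"],R.from_rotvec(st["eef_rot"]).as_matrix()) if cmd is None else cmd
    c,s_=np.cos(np.radians(yaw_deg)),np.sin(np.radians(yaw_deg))
    Rt=np.array([[c,0,-s_],[s_,0,c],[0,-1,0]])
    Rt[:,2]=np.cross(Rt[:,0],Rt[:,1])
    d=R0.T@(np.array(pos)-p0)/.5
    r=R.from_matrix(R0.T@Rt).as_rotvec()/np.radians(60)
    return d.round(4),r.round(4)
def show():
    st=manip.state();M=R.from_rotvec(st["eef_rot"]).as_matrix()
    print("t",round(st["clock"],2),"tcp",st["tcp_pos"].round(4),"yaw",np.degrees(np.arctan2(M[1,0],M[0,0])).round(2),"ydown",M[:,1].round(4),"F",st["ft_force"].round(1),"M",st["ft_torque"].round(2),"w",round(st["width"],3))
E
python3 - <<'E'
from h import *
show(); print(rel([.462,-.1292,.2],-21.3))
E
```

```text
t 0.15 tcp [ 0.2115 -0.4803  0.2159] yaw -66.24 ydown [-2.e-04  9.e-04 -1.e+00] F [-0.2 -0.4  0.2] M [-0.02 -0.03  0.02] w 0.996
(array([-0.4407,  0.0324,  0.7414]), array([-5.000e-04, -7.489e-01, -7.000e-04]))
```

>>> servo_tool(plan=[[[-0.44, 0.032, 0.741], [0, -0.749, 0]], [[-0.44, 0.032, 0.741], [0, -0.749, 0]], [[-0.44, 0.032, 0.741], [0, -0.749, 0]], [[-0.44, 0.032, 0.741], [0, -0.749, 0]], [[-0.44, 0.032, 0.741], [0, -0.749, 0]], [[-0.44, 0.032, 0.741], [0, -0.749, 0]], [[-0.44, 0.032, 0.741], [0, -0.749, 0]], [[-0.44, 0.032, 0.741], [0, -0.749, 0]]])

```text
clock: 0.82
tcp_pos: [0.4058, -0.2075, 0.2039]
eef_rot: [-1.551, 0.29, -0.29]
ft_force: [1.2, -0.3, -0.5]
width: 1.002
```

```bash
python3 - <<'E'
from h import *
show(); print(rel([.462,-.1292,.2],-21.3))
E
```

```text
t 0.82 tcp [ 0.4058 -0.2075  0.2039] yaw -21.18 ydown [ 1.e-04 -1.e-04 -1.e+00] F [ 1.2 -0.3 -0.5] M [-0.06 -0.04  0.01] w 1.002
(array([0.0481, 0.0078, 0.1866]), array([0.    , 0.002 , 0.0001]))
```

>>> servo_tool(plan=[[[0.04, 0.0, 0.15], [0, 0, 0]], [[0.04, 0.0, 0.15], [0, 0, 0]], [[0.04, 0, 0.15], [0, 0, 0]], [[0.04, 0, 0.15], [0, 0, 0]], [[0.04, 0, 0.15], [0, 0, 0]]])

```text
clock: 1.23
tcp_pos: [0.4507, -0.1471, 0.2037]
eef_rot: [-1.551, 0.292, -0.291]
ft_force: [-0.4, 0.9, -0.6]
width: 0.999
```

```bash
python3 - <<'E'
from h import *
show(); print(rel([.462,-.1292,.2],-21.3))
snap("wrist","w1");print(manip.calibration("wrist")["world_from_camera"])
E
```

```text
t 1.23 tcp [ 0.4507 -0.1471  0.2037] yaw -21.28 ydown [-6.e-04  0.e+00 -1.e+00] F [-0.4  0.9 -0.6] M [-0.03 -0.03 -0.01] w 0.999
(array([0.008 , 0.0075, 0.0416]), array([ 0.0002,  0.0003, -0.0005]))
[[ 9.30911855e-01  3.48543163e-01  1.09182333e-01  4.78672406e-01]
 [-3.65242907e-01  8.87640947e-01  2.80519460e-01 -7.54911297e-02]
 [ 8.58430475e-04 -3.01016963e-01  9.53618399e-01  3.71173614e-01]
 [ 0.00000000e+00  0.00000000e+00  0.00000000e+00  1.00000000e+00]]
```

View pics/w1.png

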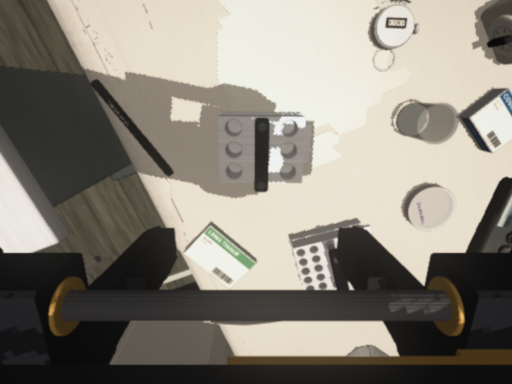

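```bash
python3 - <<'E'
from h import *
c=manip.calibration("wrist")
im=cv2.imread("pics/w1_raw.png")
cv2.imwrite("pics/w1z.png",cv2.resize(im[95:205,200:330],None,fx=6,fy=6,interpolation=cv2.INTER_CUBIC))
t=manip.calibration("top");print("micro",ray(t,(354,197),.036))
E
```

```text
micro [ 0.49532621 -0.30221695  0.036     ]
```

View pics/w1z.png

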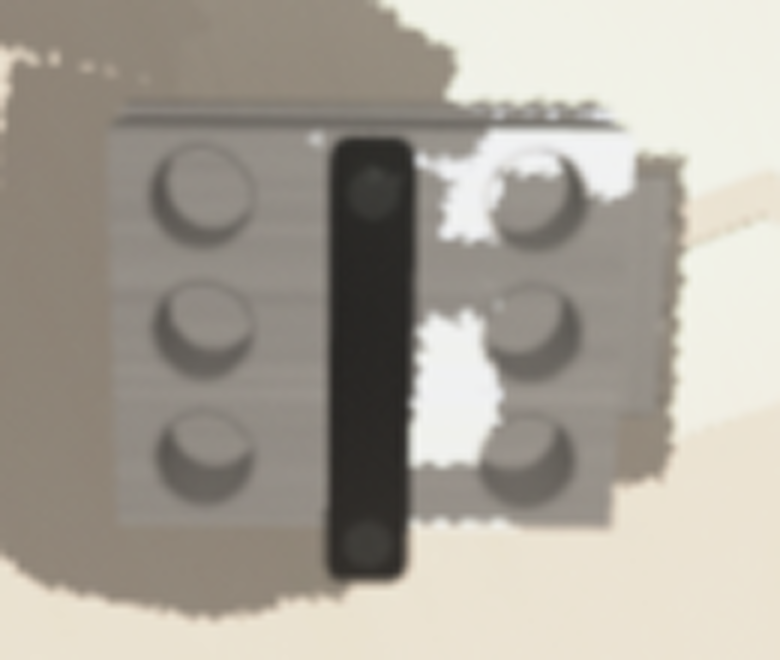

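```bash
python3 - <<'E'
from h import *
c=manip.calibration("wrist"); o=(200,95)
W=np.array([ray(c,unz(p,o,6),.05) for p in [(202,196),(203,331),(205,458),(536,198),(530,331),(526,458)]])
d=W[3:].mean(0)-W[:3].mean(0)
e=W[[0,3]].mean(0)-W[[2,5]].mean(0)
print(W.mean(0),np.linalg.norm(d),np.degrees(np.arctan2(d[1],d[0])),np.degrees(np.arctan2(e[1],e[0]))-90)
a,b=[ray(c,unz(p,o,6),.085) for p in [(373,138),(367,578)]];e=a-b
print((a+b)/2,np.linalg.norm(e),np.degrees(np.arctan2(e[1],e[0]))-90)
print(rel([.462,-.1305,.09],-21.5))
E
```

```text
[ 0.46226013 -0.13205202  0.05      ] 0.05935045515559607 -21.544082946943877 -21.9163971822302
[ 0.46237568 -0.13151523  0.085     ] 0.07249172569703836 -21.892811864083313
(array([0.009 , 0.2276, 0.0402]), array([ 0.0001,  0.0024, -0.0004]))
```

>>> servo_tool(plan=[[[0.009, 0.0, 0.04], [0, 0.003, 0]], [[0.009, 0.08, 0.04], [0, 0.003, 0]], [[0.009, 0.15, 0.04], [0, 0.003, 0]], [[0.009, 0.2, 0.04], [0, 0.003, 0]], [[0.009, 0.2, 0.04], [0, 0.003, 0]], [[0.009, 0.2, 0.04], [0, 0.003, 0]]])

```text
clock: 1.78
tcp_pos: [0.4619, -0.1307, 0.104]
eef_rot: [-1.55, 0.297, -0.294]
ft_force: [0.4, -0.1, -0.2]
width: 0.997
```

```bash
python3 - <<'E'
from h import *
show();snap("wrist","w2");show(); print(rel([.462,-.131,.0593],-21.6))
E
```

```text
t 1.78 tcp [ 0.4619 -0.1307  0.104 ] yaw -21.58 ydown [-1.4e-03  7.0e-04 -1.0e+00] F [ 0.4 -0.1 -0.2] M [-0.01 -0.1   0.02] w 0.997
t 1.83 tcp [ 0.4628 -0.1309  0.1052] yaw -21.56 ydown [ 1.2e-03 -7.0e-04 -1.0e+00] F [1.1 0.6 0.8] M [ 0.   -0.06 -0.01] w 0.996
(array([-0.0015,  0.0919, -0.0006]), array([0.0002, 0.0006, 0.0013]))
```

View pics/w2.png

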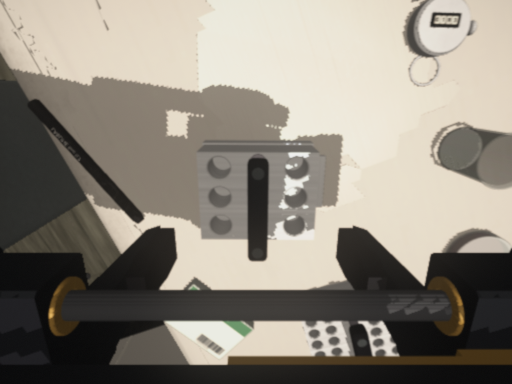

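```bash
python3 - <<'E'
from h import *
c=manip.calibration("wrist");st=manip.state();M=R.from_rotvec(st["eef_rot"]).as_matrix()
print("tcp px",proj(c,st["tcp_pos"])); 
print("bar ctr px pred",proj(c,[.462,-.131,.085]))
for p in [(258,158),(257,260)]: print(ray(c,p,.085))
E
```

```text
tcp px [[256.06573069 225.25445982]]
bar ctr px pred [[254.95570362 213.10695594]]
[ 0.47789344 -0.09632831  0.085     ]
[ 0.44997418 -0.1651892   0.085     ]
```

>>> servo_tool(plan=[[[0.001, 0.03, 0], [0, 0, 0]], [[0.001, 0.06, 0], [0, 0, 0]], [[0.001, 0.08, 0], [0, 0, 0]], [[0.001, 0.092, 0], [0, 0, 0]], [[0.001, 0.092, 0], [0, 0, 0]]])

```text
clock: 2.25
tcp_pos: [0.463, -0.1302, 0.058]
eef_rot: [-1.551, 0.294, -0.294]
ft_force: [-0.7, 0.2, 0.3]
width: 0.999
```

```bash
python3 - <<'E'
from h import *
show()
E
```

```text
t 2.25 tcp [ 0.463  -0.1302  0.058 ] yaw -21.5 ydown [-1.e-04  1.e-04 -1.e+00] F [-0.7  0.2  0.3] M [-0.01 -0.02 -0.02] w 0.999
```

>>> servo_tool(plan=[[[0, 0, 0], [0, 0, 0]], [[0, 0, 0], [0, 0, 0]], [[0, 0, 0], [0, 0, 0]], [[0, 0, 0], [0, 0, 0]], [[0, 0, 0], [0, 0, 0]], [[0, 0, 0], [0, 0, 0]], [[0, 0, 0], [0, 0, 0]], [[0, 0, 0], [0, 0, 0]]], gripper=1, squeeze=40)

```text
clock: 2.92
tcp_pos: [0.463, -0.13, 0.058]
eef_rot: [-1.551, 0.294, -0.294]
ft_force: [0.8, -0.6, 0.7]
width: 0.417
```

```bash
python3 - <<'E'
from h import *
show()
E
```

```text
t 2.92 tcp [ 0.463 -0.13   0.058] yaw -21.47 ydown [ 0.  0. -1.] F [ 0.8 -0.6  0.7] M [-0.03 -0.04 -0.06] w 0.417
```

>>> servo_tool(plan=[[[0, 0, 0], [0, 0, 0]], [[0, 0, 0], [0, 0, 0]], [[0, 0, 0], [0, 0, 0]], [[0, 0, 0], [0, 0, 0]], [[0, 0, 0], [0, 0, 0]], [[0, 0, 0], [0, 0, 0]]])

```text
clock: 3.42
tcp_pos: [0.4629, -0.13, 0.0579]
eef_rot: [-1.551, 0.294, -0.294]
ft_force: [0.1, 0.6, -0.0]
width: 0.147
```

```bash
python3 - <<'E'
from h import *
show()
E
```

```text
t 3.42 tcp [ 0.4629 -0.13    0.0579] yaw -21.47 ydown [-0.  0. -1.] F [ 0.1  0.6 -0. ] M [-0.   -0.04  0.02] w 0.147
```

>>> servo_tool(plan=[[[0, -0.03, 0], [0, 0, 0]], [[0, -0.08, 0], [0, 0, 0]], [[0, -0.14, 0], [0, 0, 0]], [[0, -0.2, 0], [0, 0, 0]], [[0, -0.22, 0], [0, 0, 0]], [[0, -0.22, 0], [0, 0, 0]], [[0, -0.22, 0], [0, 0, 0]]])

```text
clock: 4.0
tcp_pos: [0.4624, -0.1297, 0.1666]
eef_rot: [-1.55, 0.295, -0.293]
ft_force: [0.6, 0.8, -4.1]
width: 0.149
```

```bash
python3 - <<'E'
from h import *
show();snap("wrist","w3"); print(rel([.406,.2315,.168],-14.1))
E
```

```text
t 4.0 tcp [ 0.4624 -0.1297  0.1666] yaw -21.47 ydown [-1.5e-03  8.0e-04 -1.0e+00] F [ 0.6  0.8 -4.1] M [-0.02 -0.08  0.03] w 0.149
(array([-0.3688, -0.0026,  0.6309]), array([-0.0006, -0.1229, -0.0031]))
```

View pics/w3.png

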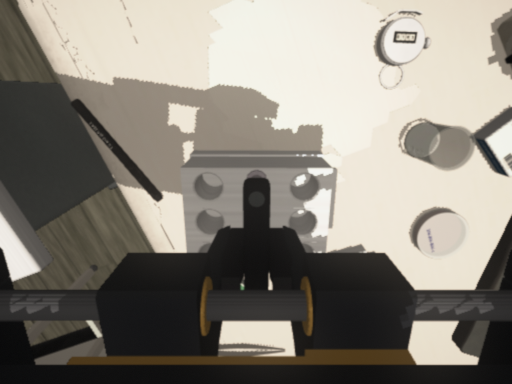

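>>> servo_tool(plan=[[[-0.03, 0, 0.05], [0, -0.02, 0]], [[-0.06, 0, 0.11], [0, -0.04, 0]], [[-0.1, 0, 0.17], [0, -0.06, 0]], [[-0.135, 0, 0.23], [0, -0.08, 0]], [[-0.17, 0, 0.29], [0, -0.1, 0]], [[-0.205, 0, 0.35], [0, -0.123, 0]], [[-0.24, 0, 0.41], [0, -0.123, 0]], [[-0.275, 0, 0.47], [0, -0.123, 0]]])

```text
clock: 4.72
tcp_pos: [0.4195, 0.1406, 0.166]
eef_rot: [-1.563, 0.196, -0.19]
ft_force: [0.2, -0.7, -4.7]
width: 0.147
```

```bash
python3 - <<'E'
from h import *
show(); print(rel([.406,.2315,.168],-14.1))
E
```

```text
t 4.72 tcp [0.4195 0.1406 0.166 ] yaw -14.1 ydown [-3.5e-03 -2.0e-04 -1.0e+00] F [ 0.2 -0.7 -4.7] M [-0.04 -0.12  0.  ] w 0.147
(array([-0.0705, -0.0039,  0.1698]), array([ 0.001 ,  0.    , -0.0032]))
```

>>> servo_tool(plan=[[[-0.03, 0, 0.06], [0, 0, 0]], [[-0.05, 0, 0.11], [0, 0, 0]], [[-0.065, 0, 0.145], [0, 0, 0]], [[-0.068, 0, 0.155], [0, 0, 0]], [[-0.068, 0, 0.155], [0, 0, 0]], [[-0.068, 0, 0.155], [0, 0, 0]]])

```text
clock: 5.22
tcp_pos: [0.4066, 0.2218, 0.1668]
eef_rot: [-1.563, 0.195, -0.191]
ft_force: [0.3, 0.2, -3.8]
width: 0.149
```

```bash
python3 - <<'E'
from h import *
show(); print(rel([.406,.2315,.168],-14.1)); snap("wrist","w4"); snap("side","s4",5,(200,340,195,300)); snap("top","t4",6,(150,270,150,250))
E
```

```text
t 5.22 tcp [0.4066 0.2218 0.1668] yaw -14.08 ydown [-0.0021 -0.001  -1.    ] F [ 0.3  0.2 -3.8] M [-0.   -0.08 -0.  ] w 0.149
(array([-0.0059, -0.0024,  0.0185]), array([ 0.0014,  0.0003, -0.0017]))
```

View pics/w4.png

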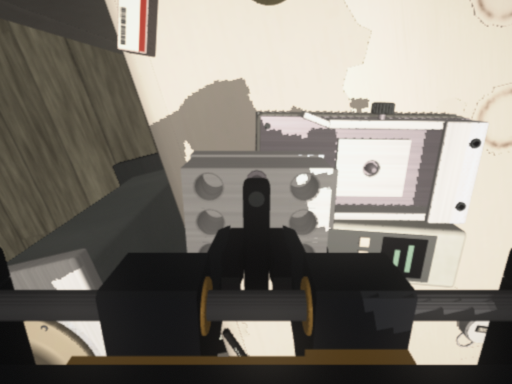

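View pics/s4.png

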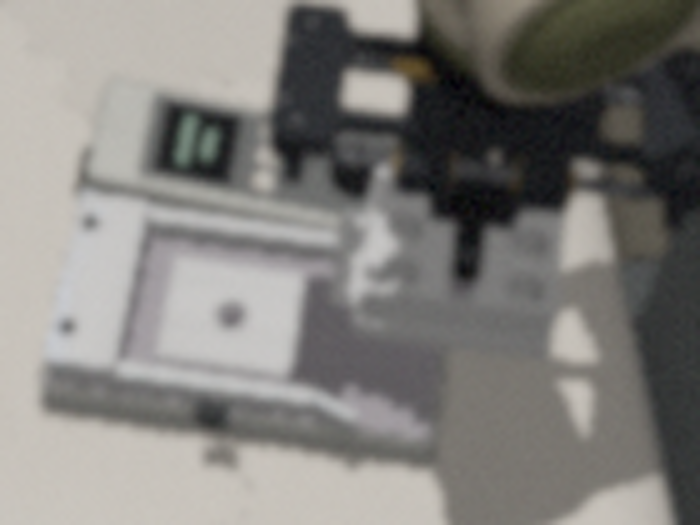

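View pics/t4.png

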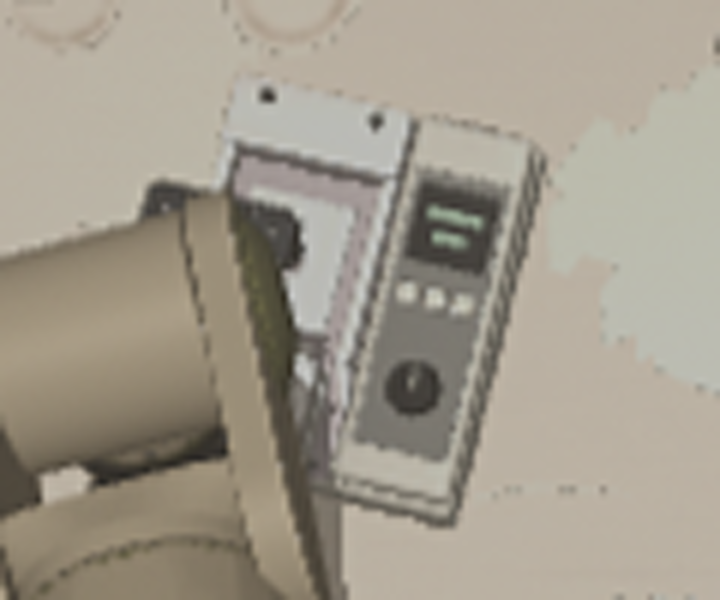

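```bash
python3 - <<'E'
from h import *
im=cv2.imread("pics/w4_raw.png")
cv2.imwrite("pics/w4a.png",cv2.resize(im[95:245,300:500],None,fx=4,fy=4,interpolation=cv2.INTER_CUBIC))
cv2.imwrite("pics/w4b.png",cv2.resize(im[130:260,170:350],None,fx=4,fy=4,interpolation=cv2.INTER_CUBIC))
np.save("c4.npy",manip.calibration("wrist"),allow_pickle=True)
E
```

```text
(no output)
```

View pics/w4a.png

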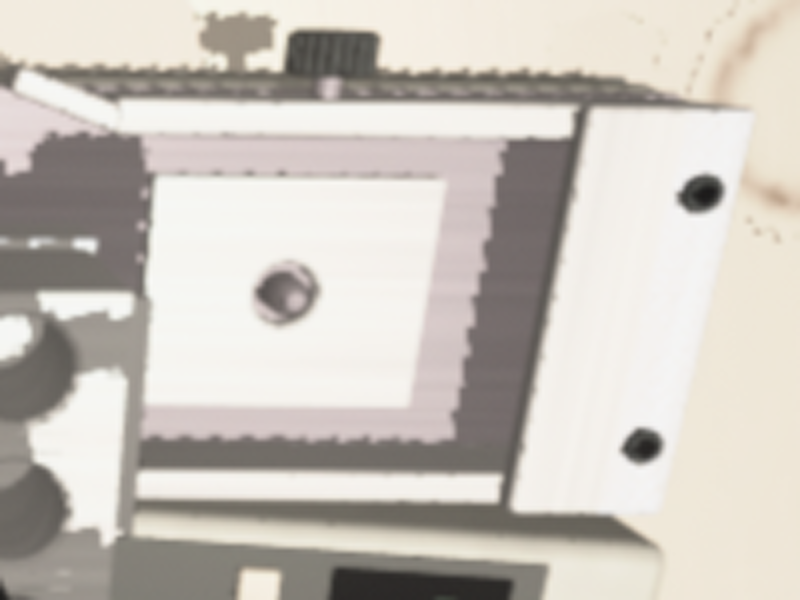

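View pics/w4b.png

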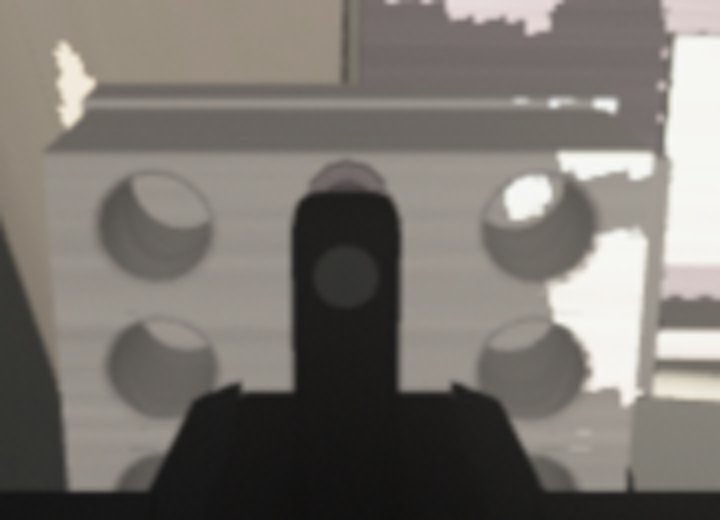

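```bash
python3 - <<'E'
from h import *
c=np.load("c4.npy",allow_pickle=True).item(); st=manip.state();show()
a=lambda p,z:ray(c,unz(p,(300,95),4),z)
b=lambda p,z:ray(c,unz(p,(170,130),4),z)
yaw=lambda d:np.degrees(np.arctan2(d[1],d[0]))
L=a((125,137),.064),a((570,137),.064); Rr=a((140,470),.064),a((500,470),.064)
print("wall yaw",yaw(L[1]-L[0]),yaw(Rr[1]-Rr[0]))
lip=a((577,108),.07),a((512,510),.07);print("lip",yaw(lip[0]-lip[1])-90, "len",np.linalg.norm(lip[0]-lip[1]))
pin=a((291,296),.054);hole=a((285,293),.047);print("pin",pin,"hole",hole)
P=np.array([a(p,.047) for p in [(152,176),(446,180),(411,408),(146,405)]]);print("plate",P.mean(0),np.linalg.norm(P[0]-P[1]),np.linalg.norm(P[1]-P[2]))
u=np.array([np.cos(np.radians(-14.1)),np.sin(np.radians(-14.1))]);v=np.array([-u[1],u[0]])
for n,q in (("pin",pin),("hole",hole),("L0",L[0]),("L1",L[1]),("R0",Rr[0]),("R1",Rr[1]),("lip0",lip[0]),("lip1",lip[1])):
    print(n,"u",round((q[:2]@u),4),"v",round((q[:2]@v),4))
zt=.1088+.05
B=[b((45,152),zt),b((665,152),zt),b((67,490),zt),b((637,405),zt)]
print("block yaw L edge",yaw(B[1]-B[0]),"len",np.linalg.norm(B[1]-B[0]),"ends",yaw(B[0]-B[2])-90,yaw(B[1]-B[3])-90)
for q in B[:2]: print("v",q[:2]@v,"u",q[:2]@u)
W=[b((155,226),zt),b((539,226),zt),b((161,368),zt),b((532,368),zt)]
print("wells",yaw(W[1]-W[0]),yaw(W[3]-W[2]),[ (round(q[:2]@u,4),round(q[:2]@v,4)) for q in W])
print("tcp",st["tcp_pos"][:2]@u,st["tcp_pos"][:2]@v)
E
```

```text
t 5.37 tcp [0.4071 0.2215 0.1676] yaw -14.18 ydown [-7.e-04 -3.e-04 -1.e+00] F [ 0.1  0.1 -3.4] M [-0.06 -0.07  0.04] w 0.146
wall yaw -14.250900734486597 -14.261726533939454
lip -12.79612243779789 len 0.09559660286955278
pin [0.51838071 0.20092628 0.054     ] hole [0.51933855 0.19967506 0.047     ]
plate [0.52009699 0.19878411 0.047     ] 0.0710963399650502 0.058334773998064623
pin u 0.4538 v 0.3212
hole u 0.455 v 0.3202
L0 u 0.4082 v 0.3605
L1 u 0.5083 v 0.3603
R0 u 0.4178 v 0.2799
R1 u 0.5061 v 0.2796
lip0 u 0.505 v 0.3672
lip1 u 0.5071 v 0.2716
block yaw L edge -14.255706429176584 len 0.09422201294147446 ends -14.97973467359735 -15.786543629448673
v 0.34832257792265553 u 0.29519389477696634
v 0.3480665214512821 u 0.38941555978999215
wells -14.258140127096393 -14.263088242495261 [(np.float64(0.3113), np.float64(0.3365)), (np.float64(0.3708), np.float64(0.3363)), (np.float64(0.3111), np.float64(0.3125)), (np.float64(0.3708), np.float64(0.3124))]
tcp 0.3408656355618504 0.3139775989098828
```

>>> servo_tool(plan=[[[0, 0, 0.016], [0, 0, 0]], [[0, 0, 0.016], [0, 0, 0]], [[0, 0.03, 0.016], [0, 0, 0]], [[0, 0.06, 0.016], [0, 0, 0]], [[0, 0.085, 0.016], [0, 0, 0]], [[0, 0.1, 0.016], [0, 0, 0]], [[0, 0.107, 0.016], [0, 0, 0]], [[0, 0.107, 0.016], [0, 0, 0]]])

```text
clock: 6.03
tcp_pos: [0.4088, 0.2302, 0.1141]
eef_rot: [-1.562, 0.194, -0.193]
ft_force: [0.3, 0.4, -4.3]
width: 0.147
```

```bash
python3 - <<'E'
from h import *
snap("wrist","w5");np.save("c5.npy",manip.calibration("wrist"),allow_pickle=True);show()
im=cv2.imread("pics/w5_raw.png")
cv2.imwrite("pics/w5a.png",cv2.resize(im[115:265,170:370],None,fx=4,fy=4,interpolation=cv2.INTER_CUBIC))
cv2.imwrite("pics/w5b.png",cv2.resize(im[95:260,320:512],None,fx=3.6,fy=3.6,interpolation=cv2.INTER_CUBIC))
E
```

```text
t 6.08 tcp [0.4091 0.2303 0.1147] yaw -14.1 ydown [ 3.e-04  1.e-04 -1.e+00] F [ 0.2 -0.5 -3.9] M [ 0.03 -0.07 -0.03] w 0.147
```

View pics/w5a.png

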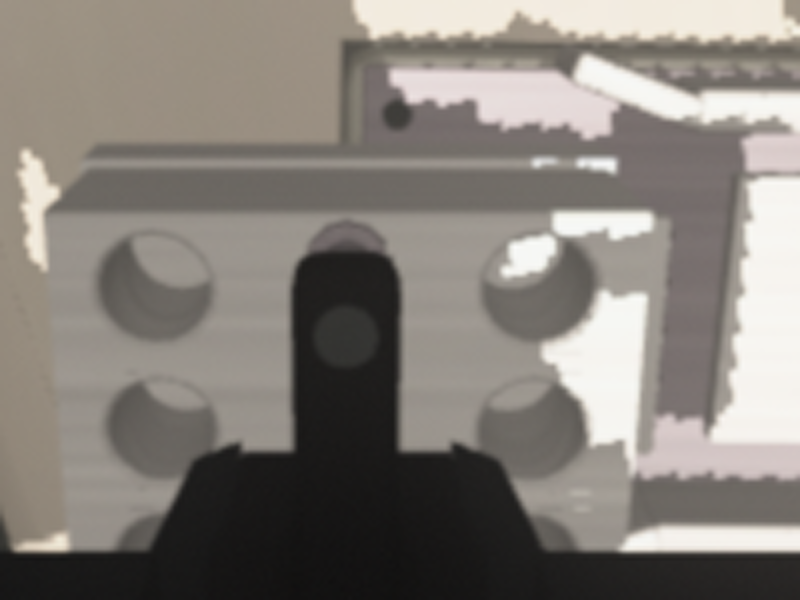

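View pics/w5b.png

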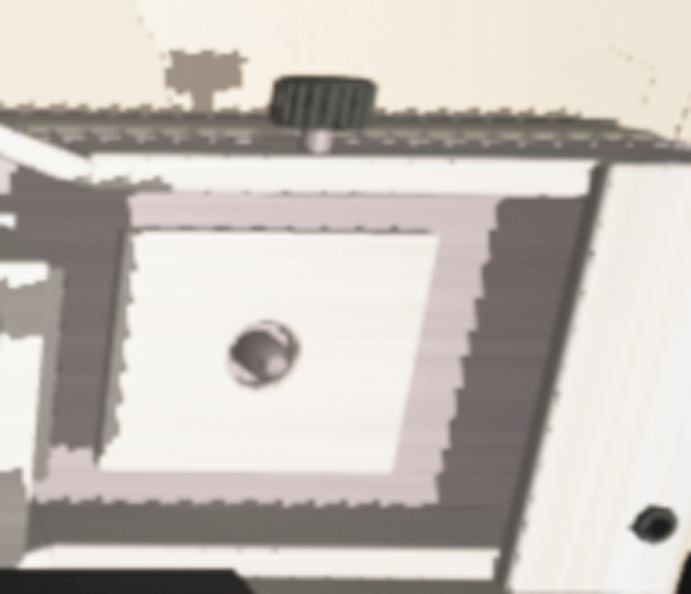

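```bash
python3 - <<'E'
from h import *
c=np.load("c5.npy",allow_pickle=True).item(); st=manip.state();show()
a=lambda p,z:ray(c,unz(p,(320,95),3.6),z)
b=lambda p,z:ray(c,unz(p,(170,115),4),z)
yaw=lambda d:np.degrees(np.arctan2(d[1],d[0]))
u=np.array([np.cos(np.radians(-14.25)),np.sin(np.radians(-14.25))]);v=np.array([-u[1],u[0]])
uv=lambda q:(round(q[:2]@u,4),round(q[:2]@v,4))
L=a((100,187),.064),a((588,196),.064); Rr=a((60,546),.064),a((497,548),.064)
print("wall yaw",yaw(L[1]-L[0]),yaw(Rr[1]-Rr[0]),[uv(q) for q in L+Rr])
print("pin",uv(a((270,357),.054)),"hole",uv(a((263,353),.047)))
P=np.array([a(p,.047) for p in [(126,230),(439,234),(392,472),(98,469)]]);print("plate",uv(P.mean(0)),np.linalg.norm(P[0]-P[1]),np.linalg.norm(P[1]-P[2]),np.linalg.norm(P[2]-P[3]))
zt=st["tcp_pos"][2]-.0579+.05
W=[b((155,286),zt),b((539,286),zt),b((161,428),zt),b((532,428),zt)]
print("wells",yaw(W[1]-W[0]),yaw(W[3]-W[2]),[uv(q) for q in W],"edge",uv(b((45,212),zt)),uv(b((660,212),zt)))
print("tcp",uv(st["tcp_pos"]))
E
```

```text
t 6.08 tcp [0.4091 0.2303 0.1147] yaw -14.1 ydown [ 3.e-04  1.e-04 -1.e+00] F [ 0.2 -0.5 -3.9] M [ 0.03 -0.07 -0.03] w 0.147
wall yaw -15.239074788348479 -14.501914561430318 [(np.float64(0.4071), np.float64(0.3638)), (np.float64(0.5075), np.float64(0.3621)), (np.float64(0.4057), np.float64(0.2816)), (np.float64(0.5054), np.float64(0.2812))]
pin (np.float64(0.452), np.float64(0.3237)) hole (np.float64(0.4537), np.float64(0.3223))
plate (np.float64(0.4538), np.float64(0.3217)) 0.07014579456594859 0.058209582942435355 0.07068033470177656
wells -14.190122152717539 -14.200840044028167 [(np.float64(0.3103), np.float64(0.3466)), (np.float64(0.3695), np.float64(0.3466)), (np.float64(0.3102), np.float64(0.3227)), (np.float64(0.3696), np.float64(0.3228))] edge (np.float64(0.2942), np.float64(0.3583)) (np.float64(0.3872), np.float64(0.3584))
tcp (np.float64(0.3398), np.float64(0.3239))
```

>>> servo_tool(plan=[[[0.015, 0.002, -0.001], [0, 0, 0]], [[0.035, 0.002, -0.001], [0, 0, 0]], [[0.055, 0.002, -0.001], [0, 0, 0]], [[0.075, 0.002, -0.001], [0, 0, 0]], [[0.095, 0.002, -0.001], [0, 0, 0]], [[0.115, 0.002, -0.001], [0, 0, 0]], [[0.125, 0.002, -0.001], [0, 0, 0]], [[0.125, 0.002, -0.001], [0, 0, 0]]])

```text
clock: 6.75
tcp_pos: [0.4705, 0.2141, 0.1133]
eef_rot: [-1.562, 0.194, -0.194]
ft_force: [-0.2, -0.3, -4.9]
width: 0.145
```

```bash
python3 - <<'E'
from h import *
snap("wrist","w6");np.save("c6.npy",manip.calibration("wrist"),allow_pickle=True);show()
u=np.array([np.cos(np.radians(-14.25)),np.sin(np.radians(-14.25))]);v=np.array([-u[1],u[0]]);p=manip.state()["tcp_pos"][:2];print(p@u,p@v)
im=cv2.imread("pics/w6_raw.png")
cv2.imwrite("pics/w6a.png",cv2.resize(im[115:265,170:370],None,fx=4,fy=4,interpolation=cv2.INTER_CUBIC))
E
```

```text
t 6.8 tcp [0.4696 0.2143 0.1133] yaw -14.13 ydown [-4.e-04 -0.e+00 -1.e+00] F [-0.6 -0.2 -3.9] M [-0.04 -0.08 -0.02] w 0.15
0.4024380295208329 0.32335164514705445
```

View pics/w6a.png

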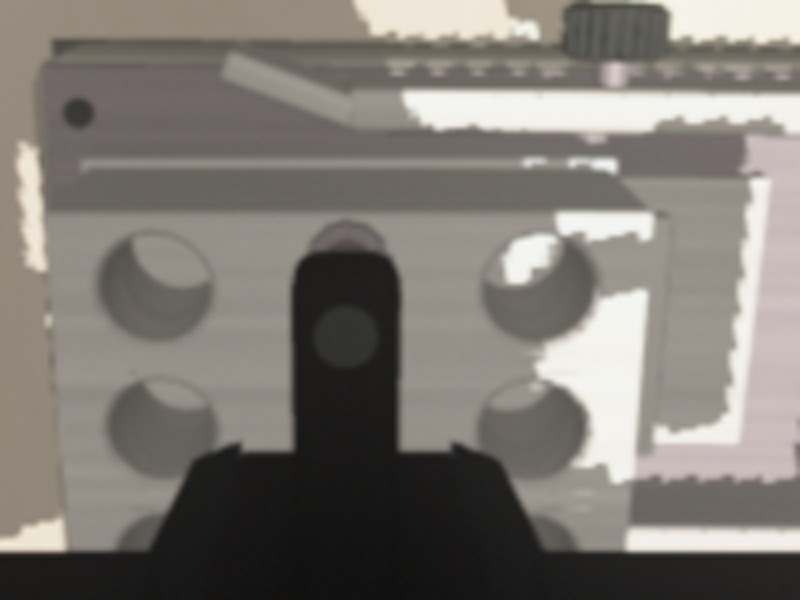

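>>> servo_tool(plan=[[[0.015, 0, 0], [0, 0, 0]], [[0.03, 0, 0], [0, 0, 0]], [[0.045, 0, 0], [0, 0, 0]], [[0.06, 0, 0], [0, 0, 0]], [[0.075, 0, 0], [0, 0, 0]], [[0.08, 0, 0], [0, 0, 0]], [[0.08, 0, 0], [0, 0, 0]]])

```text
clock: 7.38
tcp_pos: [0.5087, 0.2045, 0.1133]
eef_rot: [-1.562, 0.194, -0.194]
ft_force: [-0.4, -0.3, -4.1]
width: 0.144
```

```bash
python3 - <<'E'
from h import *
snap("wrist","w7");np.save("c7.npy",manip.calibration("wrist"),allow_pickle=True);show()
u=np.array([np.cos(np.radians(-14.25)),np.sin(np.radians(-14.25))]);v=np.array([-u[1],u[0]]);p=manip.state()["tcp_pos"][:2];print(p@u,p@v)
im=cv2.imread("pics/w7_raw.png")
cv2.imwrite("pics/w7a.png",cv2.resize(im[115:265,250:450],None,fx=4,fy=4,interpolation=cv2.INTER_CUBIC))
E
```

```text
t 7.43 tcp [0.5082 0.2047 0.1133] yaw -14.11 ydown [-4.e-04  0.e+00 -1.e+00] F [ 0.5  0.3 -4.7] M [-0.01 -0.07 -0.01] w 0.151
0.4422070568858474 0.3235077966426709
```

View pics/w7a.png

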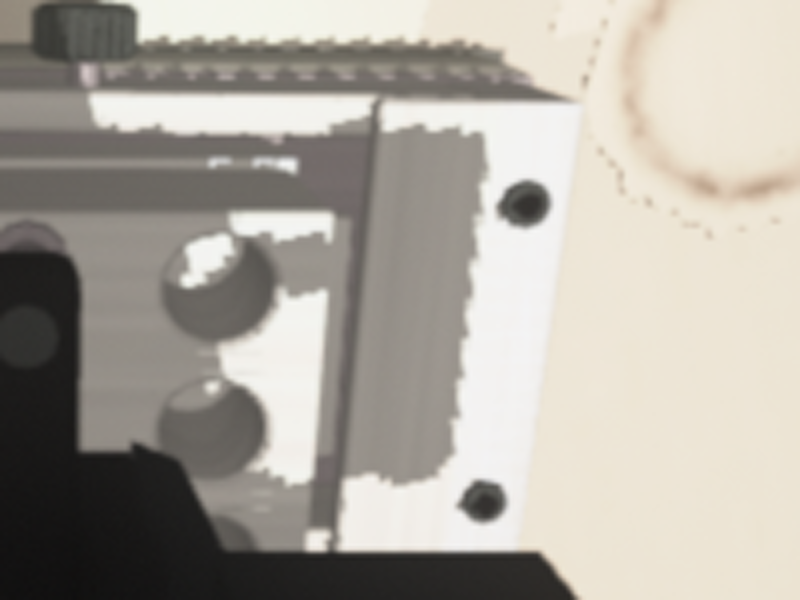

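>>> servo_tool(plan=[[[0.005, 0, 0], [0, 0, 0]], [[0.01, 0, 0], [0, 0, 0]], [[0.015, 0, 0], [0, 0, 0]], [[0.02, 0, 0], [0, 0, 0]], [[0.0225, 0, 0], [0, 0, 0]], [[0.0225, 0, 0], [0, 0, 0]], [[0.0225, 0, 0], [0, 0, 0]]])

```text
clock: 8.02
tcp_pos: [0.519, 0.202, 0.1134]
eef_rot: [-1.562, 0.193, -0.193]
ft_force: [0.5, 0.8, -4.1]
width: 0.147
```

```bash
python3 - <<'E'
from h import *
snap("wrist","w8");np.save("c8.npy",manip.calibration("wrist"),allow_pickle=True);show()
u=np.array([np.cos(np.radians(-14.25)),np.sin(np.radians(-14.25))]);v=np.array([-u[1],u[0]]);p=manip.state()["tcp_pos"][:2];print(p@u,p@v)
im=cv2.imread("pics/w8_raw.png")
cv2.imwrite("pics/w8a.png",cv2.resize(im[115:265,250:450],None,fx=4,fy=4,interpolation=cv2.INTER_CUBIC))
E
```

```text
t 8.07 tcp [0.519  0.2021 0.1134] yaw -14.1 ydown [-2.e-04 -0.e+00 -1.e+00] F [ 1.1  0.  -4.8] M [-0.03 -0.03  0.03] w 0.147
0.4532747254621755 0.32358798670691247
```

View pics/w8a.png

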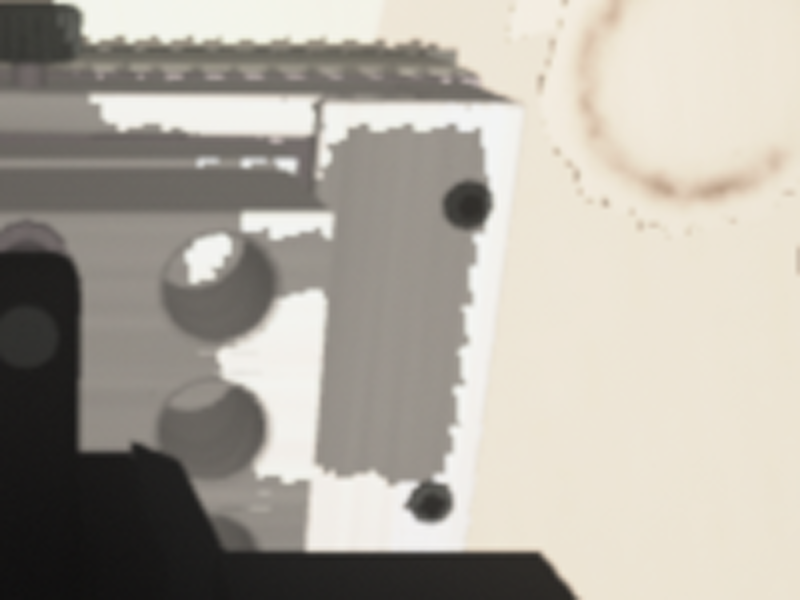

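>>> servo_tool(plan=[[[0, 0.002, 0], [0, 0, 0]], [[0, 0.004, 0], [0, 0, 0]], [[0, 0.006, 0], [0, 0, 0]], [[0, 0.008, 0], [0, 0, 0]], [[0, 0.008, 0], [0, 0, 0]]])

```text
clock: 8.48
tcp_pos: [0.5189, 0.202, 0.1092]
eef_rot: [-1.562, 0.193, -0.193]
ft_force: [-0.3, -0.4, -5.1]
width: 0.152
```

```bash
python3 - <<'E'
from h import *
show()
E
```

```text
t 8.48 tcp [0.5189 0.202  0.1092] yaw -14.09 ydown [-4.e-04 -1.e-04 -1.e+00] F [-0.3 -0.4 -5.1] M [-0.06 -0.07  0.  ] w 0.152
```

>>> servo_tool(plan=[[[0, 0.002, 0], [0, 0, 0]], [[0, 0.004, 0], [0, 0, 0]], [[0, 0.006, 0], [0, 0, 0]], [[0, 0.008, 0], [0, 0, 0]], [[0, 0.008, 0], [0, 0, 0]]])

```text
clock: 8.9
tcp_pos: [0.5191, 0.202, 0.1053]
eef_rot: [-1.562, 0.193, -0.193]
ft_force: [0.1, 0.4, -4.0]
width: 0.148
```

```bash
python3 - <<'E'
from h import *
show()
E
```

```text
t 8.9 tcp [0.5191 0.202  0.1053] yaw -14.09 ydown [-0.e+00 -1.e-04 -1.e+00] F [ 0.1  0.4 -4. ] M [-0.05 -0.06  0.03] w 0.148
```

>>> servo_tool(plan=[[[0, 0.002, 0], [0, 0, 0]], [[0, 0.004, 0], [0, 0, 0]], [[0, 0.006, 0], [0, 0, 0]], [[0, 0.006, 0], [0, 0, 0]], [[0, 0.006, 0], [0, 0, 0]]])

```text
clock: 9.32
tcp_pos: [0.5196, 0.202, 0.1033]
eef_rot: [-1.562, 0.192, -0.194]
ft_force: [-1.0, -2.1, 5.7]
width: 0.148
```

```bash
python3 - <<'E'
from h import *
show()
E
```

```text
t 9.32 tcp [0.5196 0.202  0.1033] yaw -14.09 ydown [ 0.0016 -0.     -1.    ] F [-1.  -2.1  5.7] M [-0.31  0.25 -0.04] w 0.148
```

>>> servo_tool(plan=[[[0, 0.002, 0], [0, 0, 0]], [[0, 0.004, 0], [0, 0, 0]], [[0, 0.004, 0], [0, 0, 0]], [[0, 0.004, 0], [0, 0, 0]]])

```text
clock: 9.65
tcp_pos: [0.5197, 0.202, 0.1016]
eef_rot: [-1.562, 0.192, -0.195]
ft_force: [-2.1, -2.6, 8.6]
width: 0.153
```

```bash
python3 - <<'E'
from h import *
show()
E
```

```text
t 9.65 tcp [0.5197 0.202  0.1016] yaw -14.09 ydown [ 0.002  0.    -1.   ] F [-2.1 -2.6  8.6] M [-0.37  0.33 -0.02] w 0.153
```

>>> servo_tool(plan=[[[0, 0.002, 0], [0, 0, 0]], [[0, 0.004, 0], [0, 0, 0]], [[0, 0.004, 0], [0, 0, 0]], [[0, 0.004, 0], [0, 0, 0]]])

```text
clock: 9.98
tcp_pos: [0.5197, 0.202, 0.1001]
eef_rot: [-1.562, 0.191, -0.195]
ft_force: [-4.2, -2.7, 11.6]
width: 0.147
```

```bash
python3 - <<'E'
from h import *
show()
E
```

```text
t 9.98 tcp [0.5197 0.202  0.1001] yaw -14.09 ydown [ 0.0024  0.     -1.    ] F [-4.2 -2.7 11.6] M [-0.41  0.52 -0.02] w 0.147
```

>>> servo_tool(plan=[[[-0.001, 0.001, -0.001], [0, 0, 0]], [[-0.001, 0.002, -0.001], [0, 0, 0]], [[-0.001, 0.002, -0.001], [0, 0, 0]], [[-0.001, 0.002, -0.001], [0, 0, 0]]])

```text
clock: 10.32
tcp_pos: [0.5196, 0.2019, 0.0999]
eef_rot: [-1.561, 0.19, -0.196]
ft_force: [-4.6, -1.3, 17.0]
width: 0.148
```

```bash
python3 - <<'E'
from h import *
show()
E
```

```text
t 10.32 tcp [0.5196 0.2019 0.0999] yaw -14.09 ydown [ 4.e-03  5.e-04 -1.e+00] F [-4.6 -1.3 17. ] M [-0.36  0.66 -0.03] w 0.148
```

>>> servo_tool(plan=[[[-0.001, 0.001, 0], [0, 0, 0]], [[-0.001, 0.001, 0], [0, 0, 0]], [[-0.001, 0.001, 0], [0, 0, 0]], [[-0.001, 0.001, 0], [0, 0, 0]], [[-0.001, 0.001, 0], [0, 0, 0]]])

```text
clock: 10.73
tcp_pos: [0.5196, 0.2019, 0.0999]
eef_rot: [-1.561, 0.189, -0.197]
ft_force: [-3.0, -3.1, 18.5]
width: 0.15
```

```bash
python3 - <<'E'
from h import *
show()
snap("wrist","w9");snap("side","s9",5,(190,330,195,300));show()
im=cv2.imread("pics/w9_raw.png")
cv2.imwrite("pics/w9a.png",cv2.resize(im[95:260,170:400],None,fx=3.4,fy=3.4,interpolation=cv2.INTER_CUBIC))
E
```

```text
t 10.73 tcp [0.5196 0.2019 0.0999] yaw -14.09 ydown [ 5.5e-03  5.0e-04 -1.0e+00] F [-3.  -3.1 18.5] M [-0.43  0.47 -0.04] w 0.15
t 10.83 tcp [0.5196 0.2019 0.0999] yaw -14.1 ydown [ 5.4e-03  4.0e-04 -1.0e+00] F [-3.  -3.1 18.6] M [-0.46  0.55  0.02] w 0.149
```

View pics/w9a.png

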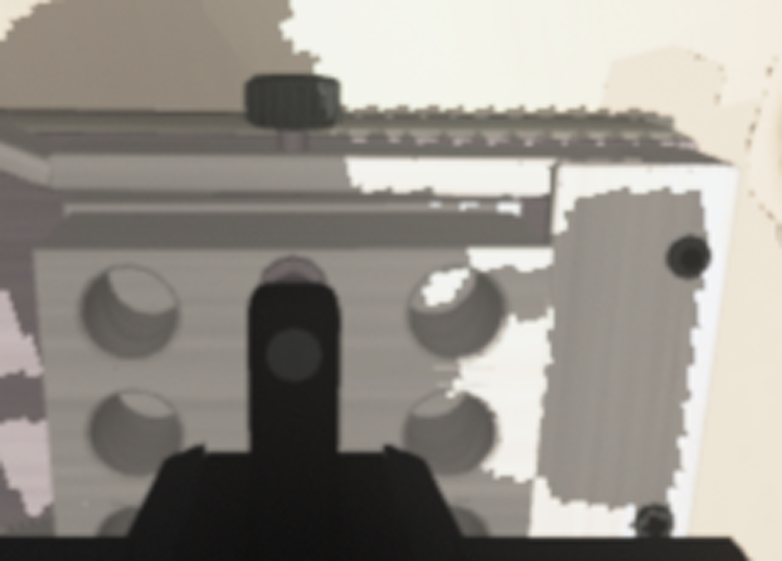

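View pics/s9.png

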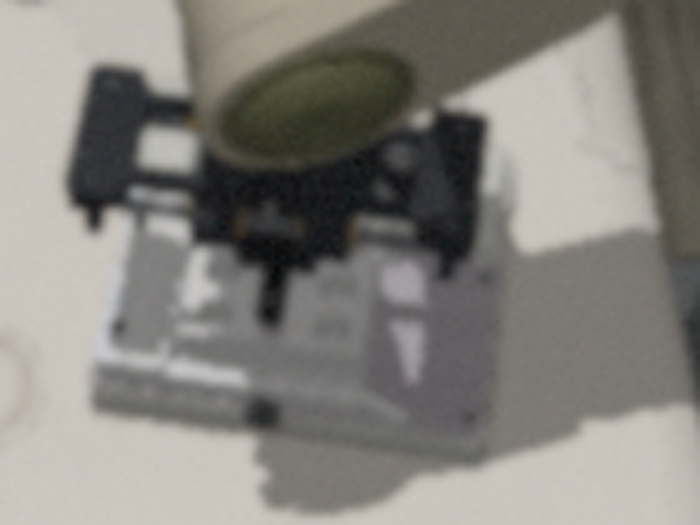

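```bash
python3 - <<'E'
from h import *
show(); print(manip.hand_in()); show()
E
```

```text
t 10.83 tcp [0.5196 0.2019 0.0999] yaw -14.1 ydown [ 5.4e-03  4.0e-04 -1.0e+00] F [-3.  -3.1 18.6] M [-0.46  0.55  0.02] w 0.149
the job is handed in; nothing more can be done
None
the job is handed in; nothing more can be done
```

The six-well tube block is in the heater bay, pressed down on the contact plate and still held by its handle. I handed the job in at 10.8 s; it reports no verdict.

- **Tongue and pin:** I slid the block in with its underside about 14 mm above the bay floor, and the tongue passed under the keeper lip without contact. It then came down past the pin's 12 mm height with no extra force, so the pin is in the socket.
- **Pressed home:** The plate began to push back at about 5 mm, and the tool then stopped at z = 0.0999 m. That is the height I had worked out for the block standing on the floor. More push there raised the force (to 18.6 N down) but did not lower the block.
- **Alignment:** The tool's yaw was -14.1°, against about -14.3° measured for the bay walls, and it leaned about 0.005 rad. The last wrist and side pictures show the block level, with its tongue end under the lip.
- **Forces:** About 23 N on the block at the end by my estimate, counting its weight, against the 60 N limit. The grip is set to 40 N.

Two checks did not agree fully:
- **Camera disagreement:** The overhead and side cameras put the pin 2–3 mm to one side of where the wrist camera did. I used the wrist camera, which saw the block and the bay together.
- **Sideways push:** About 4 N sideways remained at the end, probably the block touching the pin. Moving the tool back by a total of 1 mm did not remove it.

I saw nothing else touched, but I did not re-measure the other objects.

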